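# Dispense one polishing puck and push it to the blue place

## Robot

A 6-joint arm with a two-finger parallel gripper is mounted at the origin on the work surface. World frame = base frame: x ahead of the robot, y to its left, z up, the work surface at z = 0. Lengths are in mm, angles in degrees, forces in N, time in s.
With the tool pointing down it reaches from about 300 to 850 mm from the base axis. Payload 4.2 kg.
Tool frame: the origin (TCP) lies at the very end of the fingers, on their centre line; the grasp point (between the pads) lies 19 mm behind it; z points along the fingers, y is the direction in which the jaws open and shut (so a half turn about z gives the same grasp; the last joint's range is limited). The gripper opens to 91 mm and grips with 3 to 60 N. Pads are 32 mm wide; open, the fingers measure 118 mm over their backs; the gripper's body (76 mm by 178 mm) begins 60 mm behind the grasp point.
Start: joints at [-72.938, 18.312, 89.639, -0, 72.044, -1.146], TCP at [179.678, -546.223, 213.976] pointing down, gripper open.
Joint ranges: [-177.97, 177.97], [-48.28, 115.42], [12.27, 149.76], [-77.06, 257.06], [2.81, 150.46], [-146.56, 146.56]. Speed limits (degrees/s): [147.25, 147.25, 180, 180, 180, 180].

## Interface

Orientations are given as [roll, pitch, yaw] about the fixed x, y, z axes, in that order (R = Rz(yaw) Ry(pitch) Rx(roll)).
In Python, from workcell import env gives the robot as it stands. The module is installed in compiled form; this text tells all that it offers.
- The arm moves only by the tool arm_command, never from a script. Its argument "targets" is a list of rows, each a list of 5 numbers: the closure, from 0 (fully open) to 1 (shut), then the shift along the tool's x, y, z each as a share of 50 cm, from -1 to 1, then the turn about the tool's z as a share of pi/4 rad, from -1 to 1. A call has 1 to 8 rows; each row is the pose to reach, as a shift and turn from the pose measured when the call began, along the tool's axes at that moment; what a row does not reach only later rows make up. A row lasts 1/12 s, in which the tool goes at most 41.7 mm and 7.16 degrees, less where a joint would pass 70% of its speed; a pose out of reach is approached as far as the arm can. A call with a number of a shift or a turn outside -1 to 1 is refused whole. A call with a gripper value outside its range is refused whole. The fingers move at their own pace and stop on an object; "squeeze" is the grip in N (left out, the last holds). Time passes only in rows, so rows that repeat a pose let the fingers close. It gives the time, the measured TCP pose, the force and the opening at its end, in the units of the state.
- env.state(): the state, without advancing time (a new reading comes with each control period).
- env.grab_frame(name): name is "scene" or "top"; returns the picture (420x560x3 uint8, red, green, blue); there is no depth.
- env.camera_params(name): a dict with "camera_matrix" (3x3 intrinsics, pixels), "R" (3x3) and "t" (3): a world point X has camera coordinates R X + t. Camera axes: x right, y down, z forward; pixel columns grow to the right and rows downward; lengths in mm; the calibration is good to about 2 mm. A picture is of the moment at which its call begins. camera_params takes no time and is no camera call.
- env.job_done(): hands the job in, once; it reports no verdict.
The state is a dict: "time_s": time; "qpos": joint angles; "qvel": joint speeds; "effort": joint torques, N m; "ee_pos": TCP position; "ee_rot": TCP orientation; "force": force on the tool from outside, world axes, zero at the start; "torque": the same for the moment, N m; "gripper_width": finger opening in mm.
Only numpy, scipy, OpenCV 4.12 (cv2) and the standard library are available. Lean on these libraries where they do the work, as an engineer would, in place of code of your own. Each camera call takes 0.05 s, during which the arm holds its last target.

## Task

Press the feeder's red plunger all the way down once and let it come back up, so that a single orange polishing puck comes out. Then, without picking it up, push that puck along the bench with the fingers until it lies wholly on the round blue place. Leave the other pucks in the feeder and everything else on the bench where it is.

Things in the scene. Friction and masses are not known exactly. Their poses are not given: they have to be found in the camera images.
- feeder: fixed green bench feeder; origin on the bench (z = 0) on the axis of its magazine, x axis horizontal out of the outlet, y sideways. Behind the magazine (24 to 121 mm along -x) is the green housing, 60 mm wide, 46 mm tall, with the red plunger on top
- magazine (a point): same point as the feeder's origin: foot of the magazine's axis. Aluminium magazine 49 x 49 mm, 50 mm tall, open at the top and without a floor: a stack of three orange pucks stands in it on the bench. Its front wall ends 24.5 mm in front of this point; the lowest puck leaves through a gate 17 mm high
- plunger_top (a point): centre of the top face of the red plunger cap (36 mm across, 12 mm thick), 70 mm behind the feeder's origin along its -x; 92 mm above the bench when up; moves down with the cap
- plunger (a joint): how far the plunger is pressed down, m: 0 up (start), 0.025 fully down at a hard stop. Sprung: about 5 N at first, 9 N at the bottom, some newtons more while moving; rises by itself when let go. A full press drives a steel tongue 85 mm forward and shoves the lowest puck out; as it rises the tongue draws back and the stack drops by one, so another press gives another puck
- outlet (a point): point 83 mm in front of the feeder's origin along its x, 7 mm above the bench: about where the centre of a dispensed puck comes to lie after a full press (it may slide some millimetres farther)
- puck0_center (a point): centre of the lowest orange puck in the stack at the start, the one that comes out: a flat disc 36 mm across, 14 mm thick, about 16 g; centre 7 mm above the bench when lying flat
- blue_place: round blue place 120 mm across painted flush on the bench (no raised edge), fixed; origin at its centre; lies on the left or right of the outlet
- grey_place: round grey place, like the blue one but on the other side; not the one wanted
- puck1_center (a point): centre of the second puck of the stack, same size; 21 mm above the bench at the start, stays in the magazine
- puck2_center (a point): centre of the top puck of the stack, same size; 35 mm above the bench at the start, stays in the magazine
- tumbler: loose bystander, leave alone: green glass tumbler, 68 mm across, 85 mm tall; origin at the centre of its underside
- jar: loose bystander, leave alone: closed amber jar with white cap, 60 mm across, 65 mm tall; origin at the centre of its underside
- water_bottle: loose bystander, leave alone: white plastic bottle with blue cap, 60 mm across, 160 mm tall; origin at the centre of its underside
- wrench: loose bystander, leave alone: steel wrench lying flat; origin at the centre of its underside
- brush: loose bystander, leave alone: brush lying flat; origin at the centre of its underside
- steel_ring: loose bystander, leave alone: steel ring lying flat, 64 mm across, 18 mm tall; origin at the centre of its underside
- rubber_block: loose bystander, leave alone: black rubber hand block, 90 x 50 x 30 mm; origin at the centre of its underside
- puck0: the same lowest puck as puck0_center; origin at the centre of its underside
Not all that is in view belongs to the job. What is shaped like the part that bears puck2_center but black or pink is not meant.

How it is judged:
By the outcome, as a careful person would: the job done as asked, in the order asked, and still so for the second after the job is handed in, with the robot touching nothing.
It also fails if it takes over 61 s, if anything falls off the work surface, if the arm or the gripper's body presses on something with over 40 N, if the wrist force passes 120 N, or if a joint passes its speed limit or range.

## Working session

There is one attempt and no reset: what is moved stays moved. The work goes in short steps, Python scripts to look and compute and a tool call to move; the robot and the scene stay as the last step left them, time stands still between calls to the robot, and variables do not carry over. Pictures are saved under pics/ and viewed, and the job is handed in when it is done.

Besides the shell and the picture viewer there is one more tool, called after "Emit:" as name(argument=value, ...) on one line, values as JSON. arm_command: Moves the arm, as the interface text tells. Shift numbers are shares of 50 cm and turn numbers shares of pi/4 rad, none past 1 either way. Its arguments: {"type":"object","properties":{"targets":{"type":"array"},"squeeze":{"type":"number"}},"required":["targets"]}

```bash
mkdir -p pics; python3 - <<'E'
from workcell import env
import cv2
for n in("scene","top"):
    cv2.imwrite(f"pics/{n}0.png",env.grab_frame(n)[:,:,::-1]); p=env.camera_params(n); print(n,p)
print(env.state())
E
```

```text
scene {'camera_matrix': array([[544.29514757,   0.        , 279.97691686],
       [  0.        , 544.29514757, 213.37658358],
       [  0.        ,   0.        ,   1.        ]]), 'R': array([[-0.56780664,  0.82290239,  0.02067062],
       [ 0.5549873 ,  0.40124802, -0.72869001],
       [-0.6079348 , -0.40228309, -0.68453167]]), 't': array([ 346.58679831, -276.48854415, 1890.19236876])}
top {'camera_matrix': array([[504.71857953,   0.        , 292.20135053],
       [  0.        , 504.71857953, 221.45313008],
       [  0.        ,   0.        ,   1.        ]]), 'R': array([[-0.01944435, -0.9997421 , -0.01173262],
       [-0.99336169,  0.02064832, -0.11316445],
       [ 0.11337752,  0.00945433, -0.993507  ]]), 't': array([-5.15547237e-01,  6.17481163e+02,  1.18204021e+03])}
{'time_s': 0.1, 'qpos': array([-7.29369337e+01,  1.83481236e+01,  8.96989647e+01, -1.66688336e-03,
        7.20450187e+01, -1.14613631e+00]), 'qvel': array([-0.00557091, -0.03237467, -0.09967455,  0.06039365, -0.05733239,
        0.05258367]), 'effort': array([ 4.10685807e-04, -4.13332808e+01, -2.32509899e+01,  7.29405787e-02,
        4.22856014e-02, -4.69420274e-05]), 'ee_pos': array([ 179.53672479, -545.77386868,  213.20596333]), 'ee_rot': array([-1.79907880e+02, -2.57813095e-04,  1.82097175e+01]), 'force': array([-0.02564579, -0.35593782,  0.25878744]), 'torque': array([-0.04015447, -0.02228542, -0.02870553]), 'gripper_width': 91.3539008781817}
```

View pics/top0.png

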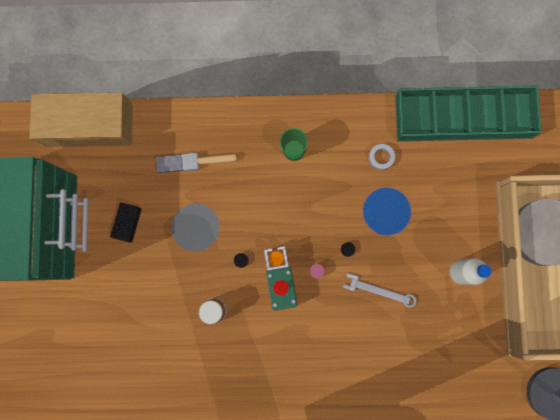

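View pics/scene0.png

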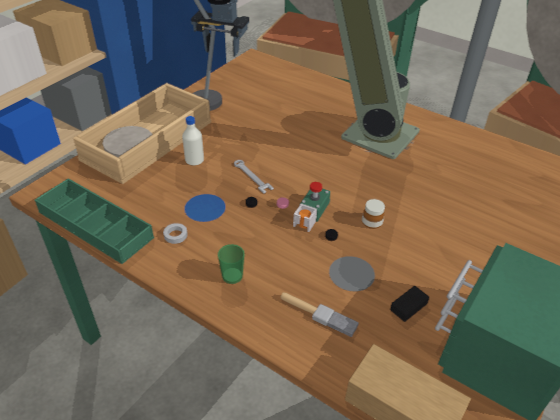

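The top view shows the feeder at about (280,280) with its red cap at (281,288), its magazine at (277,258) and its outlet facing up the image. The blue place is at (387,211), the grey one at (195,228). Decoy pucks are at (348,249), (317,271) and (241,260), and the tumbler is at (294,145). Next I'll measure these.

```bash
cat > h.py <<'E'
import numpy as np,cv2
from workcell import env
def ray(n,uv,z):
    p=env.camera_params(n);K,R,t=p["camera_matrix"],p["R"],p["t"]
    d=R.T@np.linalg.inv(K)@np.array([uv[0],uv[1],1.]);c=-R.T@t
    return c+d*(z-c[2])/d[2]
def pix(n,X):
    p=env.camera_params(n);v=p["camera_matrix"]@(p["R"]@np.array(X,float)+p["t"]);return v[:2]/v[2]
def blobs(img,cond,amin=20):
    r,g,b=[img[:,:,i].astype(int) for i in range(3)]
    m=cond(r,g,b).astype(np.uint8)
    n,l,s,c=cv2.connectedComponentsWithStats(m)
    return [(c[i].round(1),s[i].tolist()) for i in range(1,n) if s[i][4]>=amin]
E
python3 - <<'E'
from h import *
for n in("top","scene"):
    im=cv2.imread(f"pics/{n}0.png")[:,:,::-1]
    for nm,c,z in [("blue",lambda r,g,b:(b>110)&(r<60)&(g<110),0),("red",lambda r,g,b:(r>140)&(g<50)&(b<50),92),("orange",lambda r,g,b:(r>190)&(g>70)&(g<150)&(b<40),42),
      ("black",lambda r,g,b:(r<40)&(g<40)&(b<40),14),("pink",lambda r,g,b:(r>150)&(g<110)&(b>90)&(r-g>60),14),("white",lambda r,g,b:(np.minimum(np.minimum(r,g),b)>170),50)]:
        for cc,s in blobs(im,c):
            print(n,nm,cc,s,ray(n,cc,z).round(1))
E
python3 -c "
import cv2
a=cv2.imread('pics/top0.png')[180:330,180:430];cv2.imwrite('pics/c0.png',cv2.resize(a,None,fx=3.2,fy=3.2,interpolation=2)[:600])
a=cv2.imread('pics/scene0.png')[160:270,180:400];cv2.imwrite('pics/c1.png',cv2.resize(a,None,fx=3.6,fy=3.6,interpolation=2)[:600])"
```

```text
top blue [386.6 210.9] [364, 188, 46, 47, 1681] [ 642.8 -247.4    0. ]
top blue [483.8 270.5] [477, 265, 14, 12, 132] [ 491.  -478.3    0. ]
top red [280.4 287.6] [274, 281, 14, 15, 171] [460.7  16.2  92. ]
top orange [276.7 257.5] [272, 252, 11, 13, 113] [531.   25.6  42. ]
top black [125.4 222.1] [111, 203, 30, 39, 757] [626.7 398.   14. ]
top black [347.5 248.9] [342, 243, 12, 13, 128] [ 549.7 -146.1   14. ]
top black [240.5 259.9] [235, 254, 12, 13, 124] [528.2 115.   14. ]
top pink [316.9 270.9] [311, 264, 13, 14, 148] [497.8 -70.3  14. ]
top white [277.4 266.8] [268, 263, 19, 7, 26] [508.8  23.9  50. ]
top white [469.5 274.7] [463, 266, 16, 17, 184] [ 481.4 -426.1   50. ]
top white [210. 312.] [200, 301, 21, 23, 375] [406.6 183.3  50. ]
scene blue [119.1  50. ] [98, 0, 42, 109, 2389] [  104.2 -1175.3     0. ]
scene blue [146.2  25.1] [137, 0, 15, 63, 597] [ -138.5 -1257.6     0. ]
scene blue [ 26.7 130.1] [0, 98, 60, 66, 2835] [ 701.  -990.7    0. ]
scene blue [189.6 119.9] [186, 116, 8, 8, 52] [ 325.1 -585.9    0. ]
scene blue [204.6 207.3] [185, 195, 40, 26, 805] [ 643.8 -245
[... 504 characters left out ...]
]
scene black [331.  234.4] [326, 229, 11, 11, 100] [535.1 119.4  14. ]
scene black [409.1 303.2] [391, 286, 38, 35, 731] [627.4 397.5  14. ]
scene pink [282.3 202.4] [278, 199, 9, 9, 50] [505.2 -64.6  14. ]
scene white [18.  56.5] [0, 22, 46, 73, 2359] [  442.4 -1367.     50. ]
scene white [195.9 143.4] [187, 124, 16, 40, 332] [ 468.4 -426.4   50. ]
scene white [375.2 205.7] [367, 200, 17, 14, 178] [395.5 178.6  50. ]
scene white [297.9 210.4] [295, 204, 7, 12, 25] [540.5  11.5  50. ]
scene white [311.8 215. ] [305, 209, 11, 11, 28] [533.6  53.1  50. ]
scene white [181.  233.5] [173, 226, 13, 13, 40] [ 798.6 -191.3   50. ]
scene white [459.9 278.9] [450, 261, 21, 36, 88] [513.6 475.3  50. ]
```

View pics/c0.png

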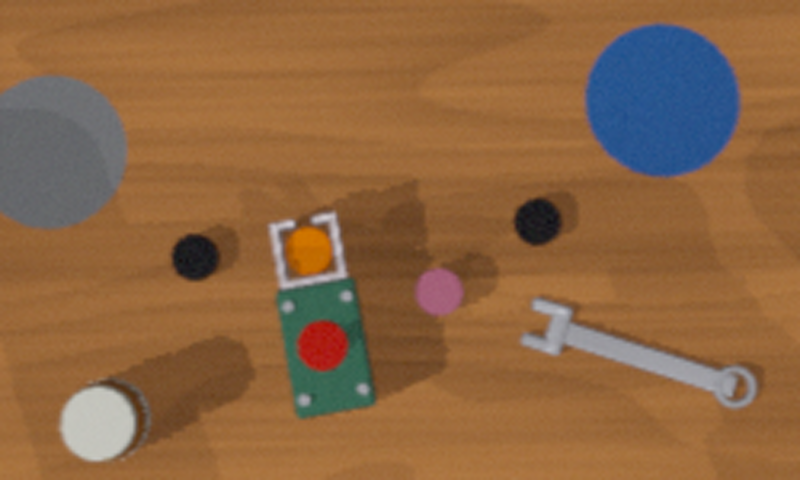

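View pics/c1.png

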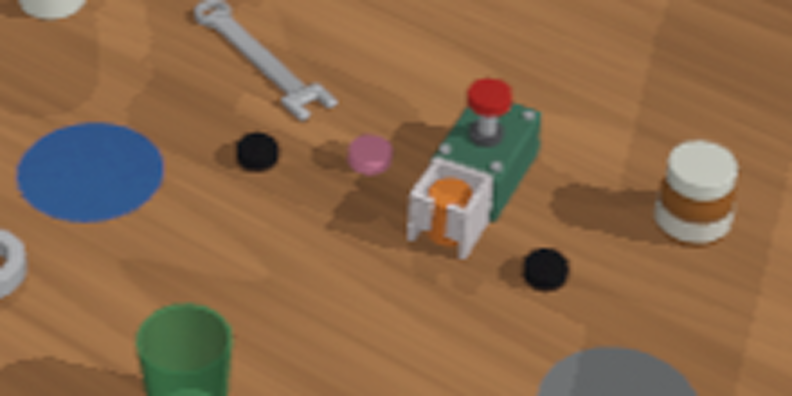

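```bash
cat > go.py <<'E'
import sys
from h import *
from scipy.spatial.transform import Rotation as Ro
x,y,z,yaw=map(float,sys.argv[1:5])
s=env.state();R=Ro.from_euler('xyz',s['ee_rot'],degrees=True)
d=R.inv().apply(np.array([x,y,z])-s['ee_pos'])
t=-((yaw-s['ee_rot'][2]+180)%360-180)
print("t",s['time_s'],"pos",s['ee_pos'].round(1),s['ee_rot'].round(1),"w",round(s['gripper_width'],1),"F",s['force'].round(1))
print("shift share",(d/500).round(4),"dist",np.linalg.norm(d).round(1),"turn share",round(t/45,3))
E
python3 go.py 461 16.5 120 95
python3 -c "
from h import *
R=[ray('top',(294,145),40),ray('top',(382,157),9),ray('top',(195,228),0)];print(R)"
```

```text
t 0.1 pos [ 179.5 -545.8  213.2] [-179.9   -0.    18.2] w 91.4 F [-0.  -0.4  0.3]
shift share [ 0.8862 -0.892   0.1879] dist 635.7 turn share -1.706
[array([804.68348597, -21.03201986,  40.        ]), array([ 777.44493417, -239.79477101,    9.        ]), array([610.00247085, 229.06229907,   0.        ])]
```

Emit:
arm_command(targets=[[1,0.886,-0.892,0.05,-1],[1,0.886,-0.892,0.05,-1],[1,0.886,-0.892,0.05,-1],[1,0.886,-0.892,0.05,-1],[1,0.886,-0.892,0.05,-1],[1,0.886,-0.892,0.05,-1],[1,0.886,-0.892,0.05,-1],[1,0.886,-0.892,0.05,-1]], squeeze=15)

```text
time_s: 0.77
ee_pos: [328.8, -246.3, 200.5]
ee_rot: [-179.9, -0.1, 63.2]
force: [0.5, -0.6, -0.8]
gripper_width: 40.5
```

```bash
python3 go.py 461 16.5 120 95
```

```text
t 0.7667 pos [ 328.8 -246.3  200.5] [-1.799e+02 -1.000e-01  6.320e+01] w 40.5 F [ 0.5 -0.6 -0.8]
shift share [ 5.883e-01 -3.000e-04  1.617e-01] dist 305.0 turn share -0.706
```

Emit:
arm_command(targets=[[1,0.588,0,0.16,-0.7],[1,0.588,0,0.16,-0.7],[1,0.588,0,0.16,-0.7],[1,0.588,0,0.16,-0.7],[1,0.588,0,0.16,-0.7],[1,0.588,0,0.16,-0.7],[1,0.588,0,0.16,-0.7],[1,0.588,0,0.16,-0.7]])

```text
time_s: 1.43
ee_pos: [462.1, 20.3, 119.4]
ee_rot: [-179.9, -0.2, 94.9]
force: [0.0, -0.6, 0.1]
gripper_width: 0.4
```

```bash
python3 go.py 461 16.5 95 95
```

```text
t 1.4333 pos [462.1  20.3 119.4] [-179.9   -0.2   94.9] w 0.4 F [ 0.  -0.6  0.1]
shift share [-0.0076 -0.0029  0.0487] dist 24.7 turn share -0.001
```

Emit:
arm_command(targets=[[1,-0.008,-0.003,0.02,0],[1,-0.008,-0.003,0.04,0],[1,-0.008,-0.003,0.048,0],[1,-0.008,-0.003,0.048,0]])

```text
time_s: 1.77
ee_pos: [460.0, 16.3, 94.3]
ee_rot: [-179.8, -0.2, 94.9]
force: [0.3, -0.5, -0.1]
gripper_width: 0.7
```

```bash
python3 go.py 461 16.5 67 95;python3 - <<'E'
from h import *
im=env.grab_frame("scene")[:,:,::-1];cv2.imwrite("pics/s1.png",cv2.resize(im[130:270,220:420],None,fx=4,fy=4))
E
```

```text
t 1.7667 pos [460.   16.3  94.3] [-179.8   -0.2   94.9] w 0.7 F [ 0.3 -0.5 -0.1]
shift share [-0.0001  0.0023  0.0546] dist 27.3 turn share -0.001
```

View pics/s1.png

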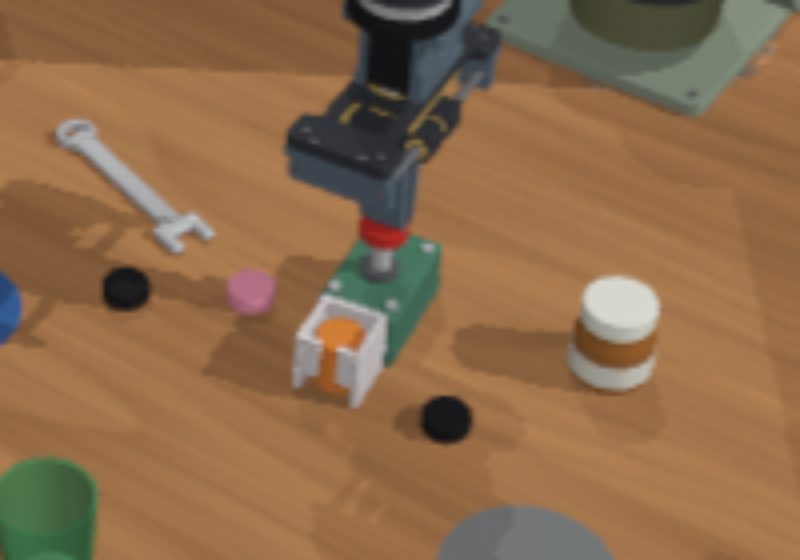

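The closed fingers sit just above the red cap, at crop pixel (383,225), centred on it. I'll press slowly.

Emit:
arm_command(targets=[[1,0,0.002,0.01,0],[1,0,0.002,0.017,0],[1,0,0.002,0.024,0],[1,0,0.002,0.031,0],[1,0,0.002,0.038,0],[1,0,0.002,0.045,0],[1,0,0.002,0.052,0],[1,0,0.002,0.056,0]])

```text
time_s: 2.48
ee_pos: [462.3, 16.1, 68.3]
ee_rot: [-180.0, -0.2, 94.9]
force: [-2.2, -0.0, 9.7]
gripper_width: 0.7
```

```bash
python3 go.py 461 16.5 65 95
```

```text
t 2.4833 pos [462.3  16.1  68.3] [-180.    -0.2   94.9] w 0.7 F [-2.2 -0.   9.7]
shift share [ 0.0011 -0.0025  0.0067] dist 3.6 turn share -0.003
```

Not at the stop yet by the force reading (9.7 N), so I'll go a little farther.

Emit:
arm_command(targets=[[1,0,0,0.004,0],[1,0,0,0.007,0],[1,0,0,0.007,0],[1,0,0,0.007,0]])

```text
time_s: 2.82
ee_pos: [462.3, 16.0, 67.2]
ee_rot: [179.9, -0.2, 94.8]
force: [-5.0, 1.3, 18.2]
gripper_width: 0.6
```

```bash
python3 go.py 461 16.5 64 95;python3 - <<'E'
from h import *
im=env.grab_frame("scene")[:,:,::-1];cv2.imwrite("pics/s2.png",cv2.resize(im[130:270,220:420],None,fx=4,fy=4))
E
```

```text
t 2.8167 pos [462.3  16.   67.2] [179.9  -0.2  94.8] w 0.6 F [-5.   1.3 18.2]
shift share [ 0.0011 -0.0025  0.0064] dist 3.5 turn share -0.004
```

View pics/s2.png

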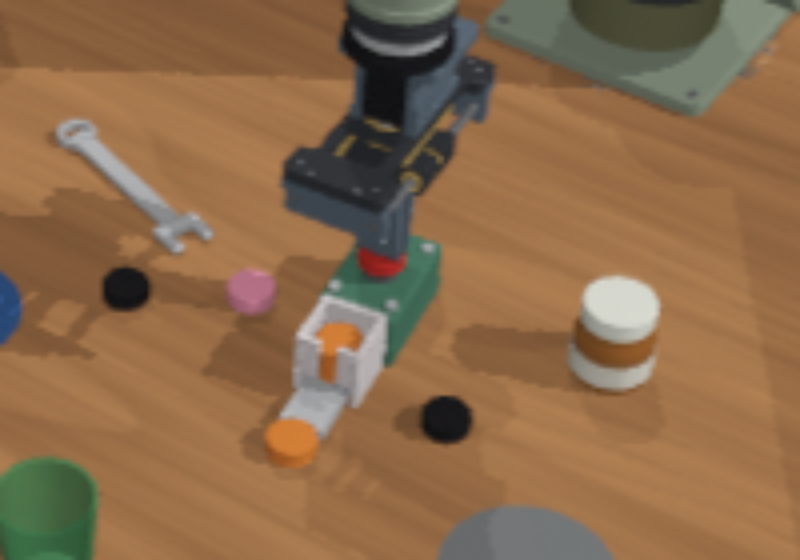

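The plunger is at its stop (z 67.2, 18 N). The tongue is out and the puck lies in front of it at crop (292,442). I'll let the plunger rise.

Emit:
arm_command(targets=[[1,0,0,-0.03,0],[1,0,0,-0.07,0],[1,0,0,-0.14,0],[1,0,0,-0.2,0],[1,0,0,-0.2,0]])

```text
time_s: 3.28
ee_pos: [466.3, 15.3, 173.2]
ee_rot: [179.2, -0.2, 94.8]
force: [1.0, 0.5, 0.8]
gripper_width: 0.4
```

```bash
python3 go.py 610 110 160 95;python3 - <<'E'
from h import *
for n in("scene","top"):
    im=env.grab_frame(n);cv2.imwrite(f"pics/{n}3.png",im[:,:,::-1])
    for z,c in((14,"o"),):
        for cc,s in blobs(im,lambda r,g,b:(r>180)&(g>60)&(g<150)&(b<50),12): print(n,cc,s,ray(n,cc,14).round(1), ray(n,cc,7).round(1))
a=cv2.imread('pics/top3.png')[180:330,180:430];b=cv2.imread('pics/scene3.png')[160:270,200:400]
cv2.imwrite('pics/c3.png',np.vstack([cv2.resize(a,(500,300)),cv2.resize(b,(500,275))]))
E
```

```text
t 3.2833 pos [466.3  15.3 173.2] [179.2  -0.2  94.8] w 0.4 F [1.  0.5 0.8]
shift share [0.1647 0.3017 0.0311] dist 172.6 turn share -0.005
top [270.5 226. ] [264, 219, 14, 15, 159] [609.6  40.7  14. ] [610.4  41.1   7. ]
top [281.  258.9] [279, 257, 4, 6, 15] [528.6  16.3  14. ] [528.9  16.5   7. ]
```

View pics/c3.png

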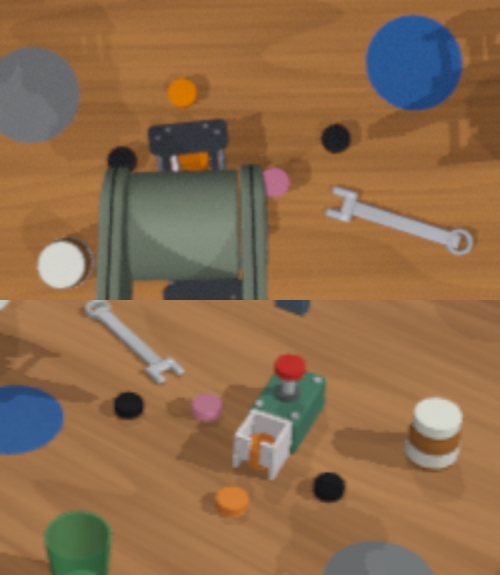

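The plunger is up again and one puck is out, at top-view (270,226), which is world (610,41). The next puck has dropped into the magazine. I'll move behind the puck with the fingers part open (about a 26 mm gap, less than 36) to cradle it.

```bash
python3 go.py 603 100 100 96.5
```

```text
t 3.3833 pos [463.   15.4 168.4] [179.7  -0.2  94.8] w 0.2 F [-0.5 -0.4 -0.9]
shift share [0.1449 0.2925 0.1388] dist 177.3 turn share -0.038
```

Emit:
arm_command(targets=[[0.71,0.145,0.292,0.03,-0.038],[0.71,0.145,0.292,0.07,-0.038],[0.71,0.145,0.292,0.1,-0.038],[0.71,0.145,0.292,0.138,-0.038],[0.71,0.145,0.292,0.138,-0.038],[0.71,0.145,0.292,0.138,-0.038],[0.71,0.145,0.292,0.138,-0.038]])

```text
time_s: 3.97
ee_pos: [601.3, 99.8, 97.9]
ee_rot: [-180.0, -0.2, 96.5]
force: [0.6, 0.5, -0.0]
gripper_width: 26.6
```

```bash
python3 go.py 603 100 6 96.5
```

```text
t 3.9667 pos [601.3  99.8  97.9] [-180.    -0.2   96.5] w 26.6 F [ 0.6  0.5 -0. ]
shift share [-0.0005  0.0036  0.1837] dist 91.9 turn share 0.0
```

Emit:
arm_command(targets=[[0.71,0,0.003,0.06,0],[0.71,0,0.003,0.12,0],[0.71,0,0.003,0.165,0],[0.71,0,0.003,0.182,0],[0.71,0,0.003,0.182,0],[0.71,0,0.003,0.182,0]])

```text
time_s: 4.47
ee_pos: [602.9, 99.8, 8.1]
ee_rot: [180.0, -0.2, 96.5]
force: [0.3, -0.5, 0.7]
gripper_width: 26.5
```

```bash
python3 go.py 639.6 -219.2 5 96.5;python3 - <<'E'
from h import *
im=env.grab_frame("scene")[:,:,::-1];cv2.imwrite("pics/s4.png",cv2.resize(im[130:290,200:420],None,fx=3.5,fy=3.5))
E
```

```text
t 4.4667 pos [602.9  99.8   8.1] [180.   -0.2  96.5] w 26.5 F [ 0.3 -0.5  0.7]
shift share [-0.6423  0.0009  0.0043] dist 321.1 turn share -0.0
```

View pics/s4.png

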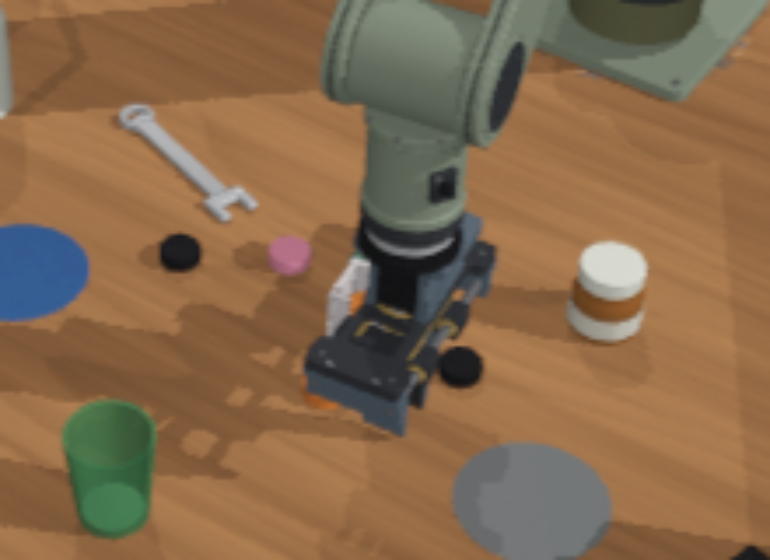

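The fingers are down behind the puck, with the puck partly visible at crop (320,397) and nothing else touched. Pushing along tool -x.

Emit:
arm_command(targets=[[0.71,-0.02,0,0.003,0],[0.71,-0.04,0,0.004,0],[0.71,-0.06,0,0.004,0],[0.71,-0.08,0,0.004,0],[0.71,-0.1,0,0.004,0],[0.71,-0.12,0,0.004,0],[0.71,-0.14,0,0.004,0],[0.71,-0.16,0,0.004,0]])

```text
time_s: 5.18
ee_pos: [612.8, 19.4, 6.5]
ee_rot: [179.9, -0.2, 96.5]
force: [0.3, 0.1, -0.5]
gripper_width: 26.7
```

```bash
cat > look.py <<'E'
import sys
from h import *
k=sys.argv[1]
L=[]
for n in("scene","top"):
    im=env.grab_frame(n)
    for cc,s in blobs(im,lambda r,g,b:(r>180)&(g>60)&(g<150)&(b<50),12): print(n,cc,s,ray(n,cc,12).round(1))
    L.append(cv2.resize(im[130:290,180:440,::-1],(650,300)) if n=="scene" else cv2.resize(im[170:300,200:460,::-1],(600,300)))
L[0]=cv2.resize(L[0],(600,300))
cv2.imwrite(f'pics/l{k}.png',np.vstack(L))
E
python3 go.py 639.6 -219.2 6 96.5;python3 look.py 5
```

```text
t 5.1833 pos [612.8  19.4   6.5] [179.9  -0.2  96.5] w 26.7 F [ 0.3  0.1 -0.5]
shift share [-4.802e-01 -6.000e-04 -4.000e-04] dist 240.1 turn share -0.001
```

View pics/l5.png

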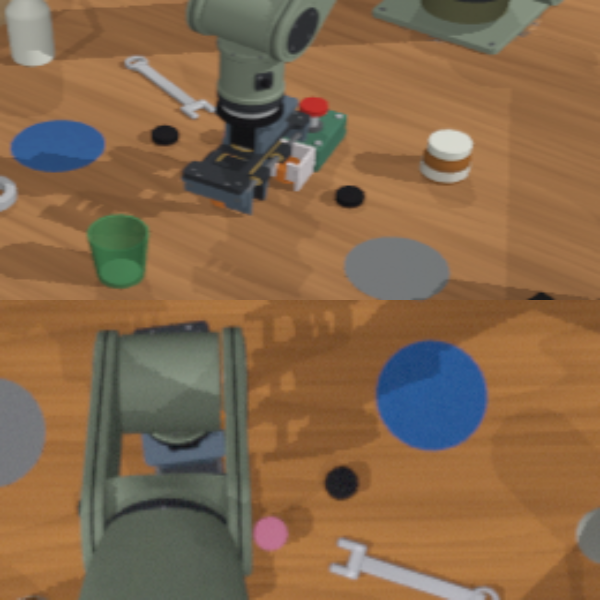

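A sliver of the puck shows under the finger at (215,203) of the upper half, so it is moving with the fingers. Continuing.

Emit:
arm_command(targets=[[0.71,-0.02,0,0,0],[0.71,-0.04,0,0,0],[0.71,-0.06,0,0,0],[0.71,-0.08,0,0,0],[0.71,-0.1,0,0,0],[0.71,-0.12,0,0,0],[0.71,-0.14,0,0,0],[0.71,-0.16,0,0,0]])

```text
time_s: 5.95
ee_pos: [621.9, -61.8, 6.2]
ee_rot: [179.9, -0.1, 96.4]
force: [-0.6, 0.4, -0.7]
gripper_width: 26.7
```

```bash
python3 go.py 639.6 -219.2 6 96.5;python3 look.py 6
```

```text
t 5.95 pos [621.9 -61.8   6.2] [ 1.799e+02 -1.000e-01  9.640e+01] w 26.7 F [-0.6  0.4 -0.7]
shift share [-3.168e-01  2.000e-04 -4.000e-04] dist 158.4 turn share -0.003
top [273.7 256.7] [270, 253, 8, 8, 38] [534.4  34.1  12. ]
```

View pics/l6.png

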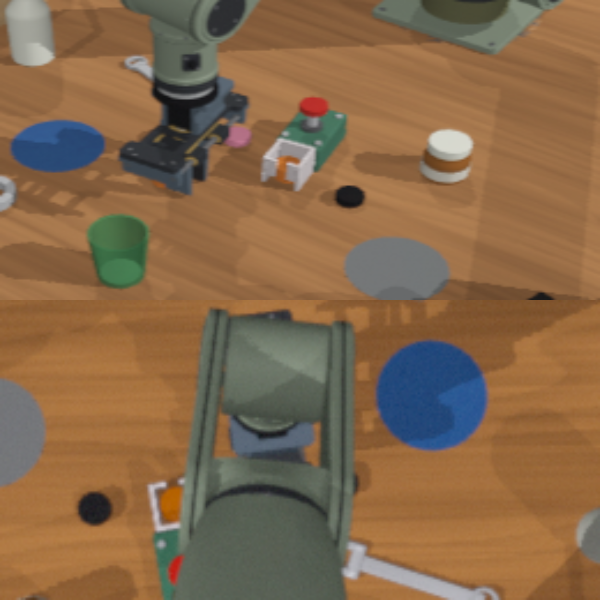

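The puck is still in front of the fingers (speck at (158,183)), and nothing else has been disturbed.

Emit:
arm_command(targets=[[0.71,-0.02,0,0,0],[0.71,-0.04,0,0,0],[0.71,-0.06,0,0,0],[0.71,-0.08,0,0,0],[0.71,-0.1,0,0,0],[0.71,-0.12,0,0,0],[0.71,-0.14,0,0,0],[0.71,-0.16,0,0,0]])

```text
time_s: 6.72
ee_pos: [630.9, -143.1, 6.1]
ee_rot: [179.8, -0.1, 96.3]
force: [-0.4, -0.0, -0.0]
gripper_width: 26.3
```

```bash
python3 go.py 639.6 -219.2 6 96.5;python3 look.py 7
```

```text
t 6.7167 pos [ 630.9 -143.1    6.1] [ 1.798e+02 -1.000e-01  9.630e+01] w 26.3 F [-0.4 -0.  -0. ]
shift share [-0.1532  0.0005 -0.0002] dist 76.6 turn share -0.005
top [277.  256.7] [271, 252, 12, 11, 84] [534.2  26.   12. ]
```

View pics/l7.png

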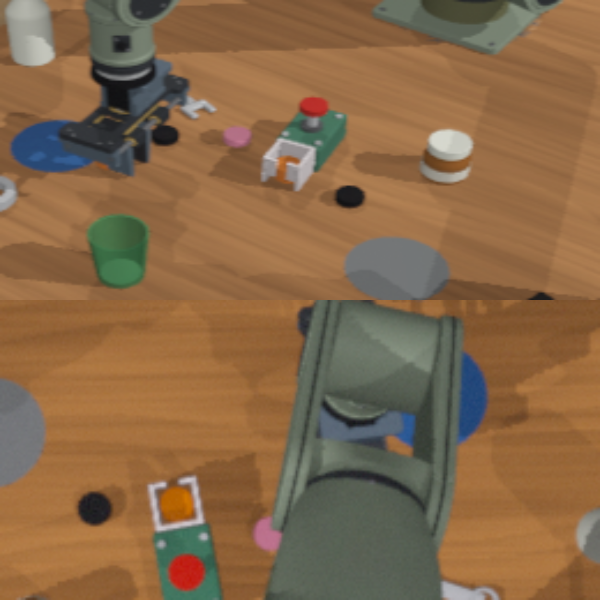

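The puck is hidden under the gripper, which is now at the edge of the blue place. One last push, slowing at the end, and then I'll back off.

Emit:
arm_command(targets=[[0.71,-0.025,0,0,0],[0.71,-0.05,0,0,0],[0.71,-0.075,0,0,0],[0.71,-0.1,0,0,0],[0.71,-0.12,0,0,0],[0.71,-0.135,0,0,0],[0.71,-0.145,0,0,0],[0.71,-0.152,0,0,0]])

```text
time_s: 7.48
ee_pos: [639.3, -220.2, 5.9]
ee_rot: [179.8, -0.1, 96.2]
force: [0.3, -0.1, 0.5]
gripper_width: 26.2
```

Emit:
arm_command(targets=[[0.71,0.02,0,0,0],[0.71,0.06,0,0,0],[0.71,0.06,0,-0.05,0],[0.71,0.06,0,-0.12,0],[0.71,0.06,0,-0.2,0],[0.71,0.06,0,-0.28,0],[0.71,0.06,0,-0.3,0]])

```text
time_s: 8.07
ee_pos: [638.8, -190.2, 163.5]
ee_rot: [179.2, 0.2, 96.2]
force: [0.4, -1.0, 0.4]
gripper_width: 26.4
```

```bash
python3 go.py 500 0 200 96.5;python3 look.py 8
```

```text
t 8.0667 pos [ 638.8 -190.2  163.5] [179.2   0.2  96.2] w 26.4 F [ 0.4 -1.   0.4]
shift share [ 0.4081 -0.2336 -0.0774] dist 238.3 turn share -0.006
top [279.7 257. ] [275, 253, 9, 10, 39] [533.4  19.5  12. ]
```

View pics/l8.png

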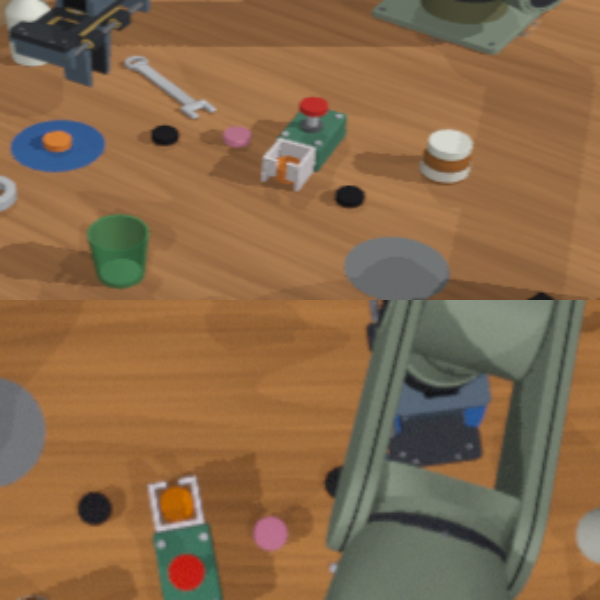

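The scene view shows the puck in the middle of the blue place, at (57,141) in the upper half. I'll move the arm clear to confirm from the top camera.

Emit:
arm_command(targets=[[0.71,0.4,-0.3,-0.08,0],[0.71,0.4,-0.3,-0.08,0],[0.71,0.4,-0.3,-0.08,0],[0.71,0.4,-0.3,-0.08,0],[0.71,0.4,-0.3,-0.08,0],[0.71,0.4,-0.3,-0.08,0]])

```text
time_s: 8.67
ee_pos: [464.8, -8.0, 195.1]
ee_rot: [179.7, -0.0, 96.2]
force: [1.1, 1.1, 0.7]
gripper_width: 26.5
```

```bash
python3 go.py 500 0 200 96.5;python3 look.py 9;python3 -c "
from h import *
im=env.grab_frame('top')
for cc,s in blobs(im,lambda r,g,b:(b>90)&(r<60)&(g<110),300): print(cc,s,ray('top',cc,0))"
```

```text
t 8.6667 pos [464.8  -8.  195.1] [179.7  -0.   96.2] w 26.5 F [1.1 1.1 0.7]
shift share [ 0.0084  0.0717 -0.0095] dist 36.4 turn share -0.006
top [387.8 210.6] [381, 204, 14, 14, 147] [ 641.9 -248.2   12. ]
[386.4 211.1] [364, 188, 46, 47, 1465] [ 642.34127217 -246.83695904    0.        ]
```

View pics/l9.png

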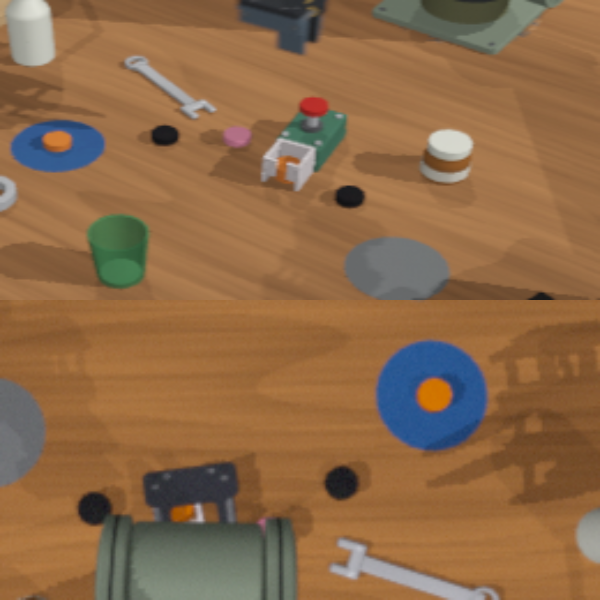

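The puck is centred on the blue place, at top-view (388,211) against the place's (386,211). Everything else is where it was, and the arm is clear.

```bash
python3 -c "
from workcell import env
print(env.job_done())"
```

```text
the job is handed in; nothing more can be done
None
```

The job is done and handed in: one orange puck is out of the feeder and lies wholly on the blue place.

- **Press:** I pushed the plunger once to its hard stop (fingertips at z 67.2 mm, 18 N) and let it rise. One puck came out, and the magazine still holds orange stock.
- **Push:** I slid the puck along the bench with the fingers held about 26 mm apart, too narrow to take it between them. Its centre ended at about (642, -248) mm. The blue place's centre is at about (643, -247) mm, so there is roughly 40 mm of margin all round.
- **Final checks:** Both cameras show the puck flat on the blue place, the plunger up, and the decoy pucks and other items in view unmoved. The arm is clear at z 195 mm and touching nothing. I handed in at about 8.8 s, and no check failed. The two cameras differed by 4–7 mm on the cap and decoy positions; I used the top view.

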